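# Brace the wax jar and unscrew its cap

## Robot

A 7-joint arm with a two-finger parallel gripper is mounted at the origin on the work surface. World frame = base frame: x ahead of the robot, y to its left, z up, the work surface at z = 0. Lengths are in m, angles in rad, forces in N, time in s.
With the tool pointing down it reaches from about 0.4 to 0.875 m from the base axis. Payload 6.5 kg.
Tool frame: the origin (TCP) lies at the very end of the fingers, on their centre line; the grasp point (between the pads) lies 19 mm behind it; y points along the fingers, x is the direction in which the jaws open and shut, and the axes are right-handed (so a half turn about y gives the same grasp; the last joint's range is limited). The gripper opens to 85 mm and grips with 20 to 120 N. Pads are 22 mm wide; open, the fingers measure 114 mm over their backs; the gripper's body (76 mm by 85 mm) begins 54 mm behind the grasp point. The pads swing forward as they close: fully open they stand 13 mm farther back than shut.
Start: joints at [1.278, 0.536, -0.004, 1.538, 0.003, 1.067, -0.071], TCP at [0.146, -0.633, 0.198] pointing down, gripper open.
Joint ranges: [-2.7, 2.7], [-0.37, 2.16], [-1.27, 1.26], [0.24, 2.4], [-1.31, 4.45], [0.19, 1.91], [-2.76, 2.76]. Speed limits (rad/s): [2.39, 2.39, 3.14, 3.14, 3.14, 3.14, 3.14].

## Interface

Orientations are given as [roll, pitch, yaw] about the fixed x, y, z axes, in that order (R = Rz(yaw) Ry(pitch) Rx(roll)).
In Python, from rig import r, eyes gives the robot as it stands.
- The arm moves only by the tool servo_tool, never from a script. Its argument "targets" is a list of rows, each an object with "xyz": the shift along the tool's x, y, z as a fraction of full scale, a list of three; "twist": the turn about the tool's y as a fraction of full scale. A call has exactly 10 rows; each row is the pose to reach, as a shift and turn from the pose commanded when the call began, along the tool's axes at that moment; what a row does not reach only later rows make up. Full scale, the value 1, is 25 cm for a shift and 45 degrees for a turn. A row lasts 1/12 s, in which the tool goes at most 41.7 mm and 7.16 degrees, less where a joint would pass 70% of its speed; a pose out of reach is approached as far as the arm can. A call with a number of a shift or a turn outside -1 to 1 is refused whole. A call with a gripper value outside its range is refused whole. "fingers" is the gripper command: -1 is shut, 1 is fully open, values between are in proportion, set as the call begins (left out, the last holds). The fingers move at their own pace and stop on an object; the grip force is fixed at half the most. Time passes only in rows, so rows that repeat a pose let the fingers close, or fill a call up. It gives the time, the measured TCP pose, the force and the opening at its end, in the units of the state.
- r.sense(): the state, without advancing time (a new reading comes with each control period).
- eyes.snapshot(name): name is "side" or "top"; returns the picture (420x560x3 uint8, blue, green, red); there is no depth.
- eyes.camera_params(name): a dict with "camera_matrix" (3x3 intrinsics, pixels), "k1" (the pictures are not rectified: a ray, as slopes to the right and down, at radius r is drawn at 1 + k1 r^2 times it, then the intrinsics apply), "R" (3x3) and "t" (3): a world point X has camera coordinates R X + t. Camera axes: x right, y down, z forward; pixel columns grow to the right and rows downward; lengths in m; the calibration is good to about 2 mm. A picture is of the moment at which its call begins. camera_params takes no time and is no camera call.
- r.finish_job(): hands the job in, once; it reports no verdict.
The state is a dict: "time": time; "joint_positions": joint angles; "joint_vel": joint speeds; "joint_torque": joint torques, N m; "ee_pos": TCP position; "tool_rot": TCP orientation; "contact_force": force on the tool from outside, world axes, zero at the start; "moment": the same for the moment, N m; "width": finger opening in m.
Only numpy, scipy, OpenCV 4.12 (cv2) and the standard library are available. Lean on these libraries where they do the work, as an engineer would, in place of code of your own. Each camera call takes 0.05 s, during which the arm holds its last target. There are 200 camera calls.

## Task

Open the square jar of frame wax that stands in the bench holder: swing the holder's yellow brace by its red post in against the jar until it clicks home past its spring catch, then unscrew the tight black cap (anticlockwise seen from above, a bit under a quarter turn) until its threads let go. Lift the cap straight up and finish still holding it level over the jar, clear of it, with its lower edge about two centimetres above the mouth; do not take it away or let it go. The jar must stay standing square in its holder with the brace home and must not turn with the cap, and the other things on the table must stay where they are.

Things in the scene. Friction and masses are not known exactly. Their poses are not given: they have to be found in the camera images.
- holder: Grey steel plate fixed to the bench, 12 mm thick, with a short aluminium stop at the back (+x) of the jar's place and one at its +y side, both up to 50 mm above the bench. Origin: on the bench under the middle of the jar's place; x points from the brace to the back stop, z up. The plate reaches x -68 to +58, y -100 to +76 mm.
- brace (a joint): Angle of the yellow brace, rad: 0 = home (end stop) across the jar's front, along the holder's y; grows as it opens, to 1.3. Starts open at 0.7 to 1.15 and stays where left (friction 0.06 N m). At about 0.15 it meets a sprung brass ball, which takes some 6 to 9 N at the red post to pass; below 0.06 the ball pushes it home and keeps it. Home means below 0.05.
- brace_post (a point): A point on the axis of the red upright round post (16 mm diameter) at the brace's free end, 77 mm above the bench; the post stands on the bar, 50 mm above the bench, and ends 92 mm above it. 132 mm from the hinge axis; at x -43, y -74 mm in the holder's frame when home. It may be pinched from above and turns in the grip as the brace swings.
- brace_hinge (a point): A point on the brace's vertical hinge axis (steel hub, 25 mm diameter), 37 mm above the bench, at x -43, y +58 mm in the holder's frame. The yellow bar is 18 mm thick and lies 24 to 50 mm above the bench. Seen from above, closing the brace turns it anticlockwise about this axis.
- jar: Loose amber jar with paper labels, 0.35 to 0.65 kg: square body 66 x 66 mm, 64 mm high, then a white round neck (41 mm diameter) up to the rim at 95 mm. Origin: centre of its underside, 12 mm above the bench on the holder's plate; z up, x as the holder's. About 1 mm of play to the back stop and to the closed brace. Unbraced, it begins to turn with the cap.
- jar_rim (a point): Centre of the jar's mouth, 95 mm above its underside (107 mm above the bench); axes as the jar's. A white sprung seal disc in the mouth presses the closed cap up with about 12 N; this makes the cap tight (0.15 to 0.3 N m).
- cap: Loose black ribbed cap, 57 mm outer diameter, 24 mm high, 60 g, a white bar on top along its x axis. Origin: centre of the skirt's lower edge; z up. Closed, the origin is 90 mm above the bench and 14 mm above the jar's square shoulder (room for fingertips). It starts turned 0 to 0.1 rad anticlockwise from the jar's x. It can be gripped at any yaw.
- cap_top (a point): Centre of the cap's top, 24 mm above its lower edge, 114 mm above the bench when closed. Two lugs in the cap sit under sloping threads. Anticlockwise they come free when the cap's x is 1.0 rad past the jar's x (the seal then pushes it up 1 or 2 mm) and nothing hinders up to 2.4 rad. Then it lifts straight off: its lower edge rises 17 mm to the rim's level. Clockwise: a stop.
- frame: Bystander: loose gilt picture frame lying flat, 130 x 160 x 18 mm. Origin: centre of its underside.
- cards: Bystander: loose block of cards, 100 x 140 x 16 mm. Origin: centre of its underside.
- phone: Bystander: black phone, 75 x 155 x 9 mm. Origin: centre of its underside.
- mouse: Bystander: black computer mouse, 62 x 100 x 34 mm. Origin: centre of its underside.
- bottle: Bystander: white bottle with an orange cap, 52 mm diameter, 130 mm high. Origin: centre of its underside.

How it is judged:
By the outcome, as a careful person would: the job done as asked, in the order asked, and still so for the second after the job is handed in, while the arm keeps its last pose, push and grip.
It also fails if it takes over 48 s, if anything falls off the work surface, if the arm or the gripper's body presses on something with over 40 N, if the wrist force passes 120 N, or if a joint passes its speed limit or range.

## Working session

There is one attempt and no reset: what is moved stays moved. The work goes in short steps, Python scripts to look and compute and a tool call to move; the robot and the scene stay as the last step left them, time stands still between calls to the robot, and variables do not carry over. Pictures are saved under pics/ and viewed, about 8 in all and at most 12, crops included, and the job is handed in when it is done.

Besides the shell and the picture viewer there is one more tool, called after "Emit:" as name(argument=value, ...) on one line, values as JSON. servo_tool: Moves the arm, as the interface text tells. Its arguments: {"type":"object","properties":{"targets":{"type":"array"},"fingers":{"type":"number"}},"required":["targets"]}

```bash
mkdir -p pics; ls; python3 - <<'E'
from rig import r, eyes
import cv2,numpy as np
s=r.sense()
for k in ("time","ee_pos","tool_rot","contact_force","width"): print(k,s[k])
for n in ("side","top"):
    im=eyes.snapshot(n); cv2.imwrite(f"pics/{n}0.png",im)
    p=eyes.camera_params(n); print(n,p)
a=cv2.imread("pics/side0.png");b=cv2.imread("pics/top0.png")
E
```

```text
pics
time 0.0
ee_pos [ 0.14602206 -0.63266074  0.19697709]
tool_rot [-1.57088931  0.00179866 -1.34389158]
contact_force [-0.12871407 -0.12854228 -0.15133583]
width 0.0858347653483613
side {'camera_matrix': array([[480.63229829,   0.        , 285.92033444],
       [  0.        , 480.63229829, 211.88271962],
       [  0.        ,   0.        ,   1.        ]]), 'k1': -0.13219945817752232, 'R': array([[-0.71279173, -0.70137261,  0.00210002],
       [-0.40471545,  0.40885559, -0.81795019],
       [ 0.57282925, -0.58387805, -0.57528521]]), 't': array([0.37346628, 0.31436821, 0.84522143])}
top {'camera_matrix': array([[425.38627232,   0.        , 279.51350084],
       [  0.        , 425.38627232, 213.67708508],
       [  0.        ,   0.        ,   1.        ]]), 'k1': -0.11086312930872166, 'R': array([[-0.01822473, -0.99982245,  0.00478735],
       [-0.98865516,  0.01730676, -0.14920273],
       [ 0.14909339, -0.00745221, -0.98879504]]), 't': array([0.01030629, 0.5448995 , 1.18491138])}
```

View pics/top0.png

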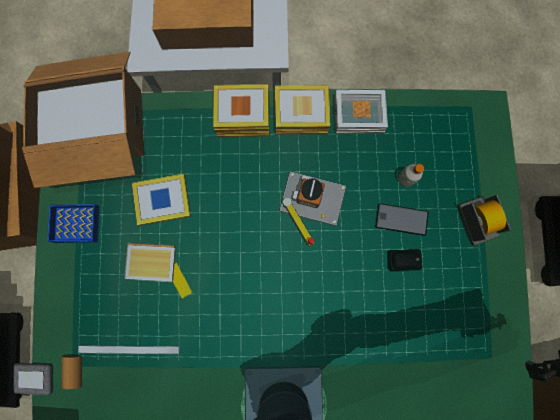

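View pics/side0.png

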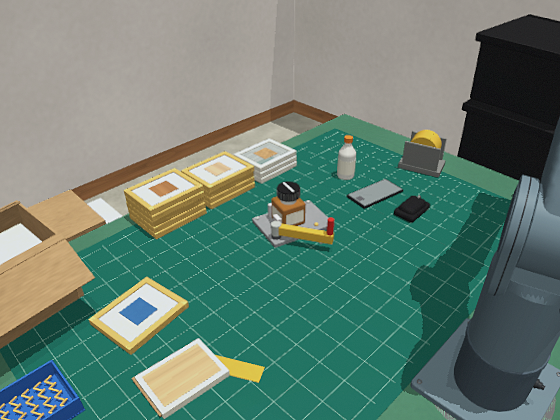

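The top view shows the cap at about (311,190), the brace hinge near (288,203) and the red post near (311,241). The arm is out of the way at lower right. In the side view the cap is at (288,190) and the red post at (331,227). Next I zoom in and measure.

```bash
cat > h.py <<'E'
import numpy as np, cv2
from rig import r, eyes
P={n:eyes.camera_params(n) for n in ("side","top")}
def dist(n): return np.array([P[n]['k1'],0,0,0,0.])
def ray(n,uv):
    p=P[n]; q=cv2.undistortPointsIter(np.array([[uv]],float),p['camera_matrix'],dist(n),None,None,(3,50,1e-9))[0,0]
    return -p['R'].T@p['t'], p['R'].T@np.array([q[0],q[1],1])
def plane(n,uv,z):
    o,d=ray(n,uv); return o+d*(z-o[2])/d[2]
def proj(n,X):
    p=P[n]; return cv2.projectPoints(np.array(X,float).reshape(-1,3),cv2.Rodrigues(p['R'])[0],p['t'],p['camera_matrix'],dist(n))[0].reshape(-1,2)
def tri(a,b):
    A=np.zeros((3,3));B=np.zeros(3)
    for n,uv in (("side",a),("top",b)):
        o,d=ray(n,uv); d/=np.linalg.norm(d); M=np.eye(3)-np.outer(d,d); A+=M;B+=M@o
    return np.linalg.solve(A,B)
def blobs(im,lo,hi,roi,amin=8):
    x0,y0,x1,y1=roi; m=cv2.inRange(cv2.cvtColor(im[y0:y1,x0:x1],cv2.COLOR_BGR2HSV),np.array(lo),np.array(hi))
    k,_,st,c=cv2.connectedComponentsWithStats(m)
    return [(c[i]+[x0,y0],st[i]+[x0,y0,0,0,0]) for i in range(1,k) if st[i][4]>=amin]
E
python3 - <<'E'
from h import *
S=cv2.imread("pics/side0.png");T=cv2.imread("pics/top0.png")
rt=(265,160,360,260);rs=(240,170,350,255)
for n,im,roi in (("top",T,rt),("side",S,rs)):
    print(n,"red",blobs(im,(0,150,80),(7,255,255),roi))
    print(n,"black",blobs(im,(0,0,0),(180,255,45),roi,30))
    print(n,"white",blobs(im,(0,0,150),(180,60,255),roi,8))
    print(n,"yellow",blobs(im,(18,140,100),(35,255,255),roi,30))
c1=cv2.resize(T[160:260,265:360],None,fx=5.5,fy=5.5,interpolation=cv2.INTER_CUBIC)
c2=cv2.resize(S[170:255,245:345],None,fx=4,fy=5.5,interpolation=cv2.INTER_CUBIC)[:, :270*2]
c1=cv2.resize(T[160:256,270:350],(400,480),interpolation=cv2.INTER_CUBIC)
c2=cv2.resize(S[170:266,260:340],(400,480),interpolation=cv2.INTER_CUBIC)
cv2.imwrite("pics/crop0.png",np.hstack([c1,c2]))
E
```

```text
top red [(array([310.95652174, 240.26086957]), array([309, 238,   5,   6,  23]))]
top black [(array([311.43122677, 189.25650558]), array([302, 179,  20,  21, 269]))]
top white [(array([305.88235294, 176.88235294]), array([302, 176,   9,   3,  17])), (array([311.95833333, 188.04166667]), array([310, 180,   5,  17,  24])), (array([295., 194.]), array([293, 191,   5,   7,  23])), (array([286.74, 201.38]), array([283, 198,   8,   8,  50]))]
top yellow [(array([298.67099567, 222.21212121]), array([287, 204,  24,  38, 231]))]
side red [(array([330.04395604, 225.41758242]), array([327, 218,   7,  16,  91]))]
side black [(array([287.40528634, 190.26431718]), array([277, 182,  23,  19, 227]))]
side white [(array([268.34265734, 174.0979021 ]), array([255, 170,  31,  13, 143])), (array([345.28571429, 172.26530612]), array([341, 170,   9,   6,  49])), (array([255.44444444, 175.88888889]), array([254, 175,   5,   3,   9])), (array([347.  , 177.75]), array([344, 177,   6,   2,   8])), (array([288. , 186.5]), array([283, 182,  11,  10,  32])), (array([313.69934641, 216.53812636]), array([299, 200,  29,  30, 459])), (array([269.5, 204. ]), array([268, 203,   4,   3,  12])), (array([287.9, 203.4]), array([285, 203,   6,   2,  10])), (array([294.69822485, 217.35502959]), array([287, 210,  16,  15, 169])), (array([263.0952381 , 223.25714286]), array([253, 213,  18,  23, 210])), (array([276.15625   , 220.70833333]), array([271, 214,  11,  14,  96])), (array([276.61538462, 240.97435897]), array([271, 239,  13,   5,  39]))]
side yellow [(array([245.95555556, 177.69444444]), array([240, 170,  14,  19, 180])), (array([246.18867925, 188.54716981]), array([240, 184,  14,  10,  53])), (array([305.11928105, 233.38398693]), array([279, 223,  55,  21, 612]))]
```

View pics/crop0.png

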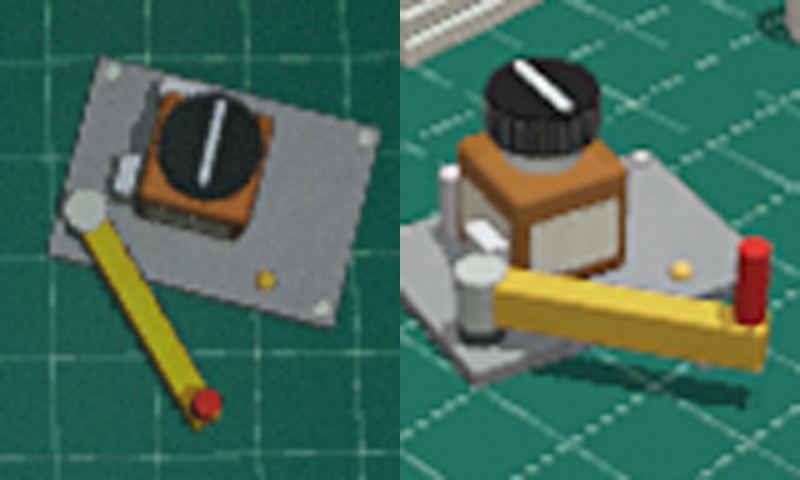

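The crop shows everything clearly: plate corners, hub, cap bar and post. Next I fit the holder pose.

```bash
python3 - <<'E'
from h import *
from scipy.optimize import least_squares
ct=lambda u,v:np.array([(u+.5)/5-.5+270,(v+.5)/5-.5+160])
cs=lambda u,v:np.array([(u-400+.5)/5-.5+260,(v+.5)/5-.5+170])
hub=tri(cs(482,268),ct(85,211)); post=tri(cs(754,246),ct(208,402)); cap=tri(cs(543,85),ct(212.5,142))
print("hub",hub,"post",post,"cap",cap)
b1,b2=[plane("top",ct(*q),.114) for q in ((205,186),(220,98))]; y=np.arctan2(*(b2-b1)[1::-1]);print("bar yaw",y, "mid",(b1+b2)/2)
print("post@.092",plane("top",ct(208,402),.092),plane("side",cs(754,246),.092))
print("cap@.114",plane("top",ct(212.5,142),.114),plane("side",cs(543,85),.114))
L=[(58,76,12),(58,-100,12),(-68,-100,12),(-68,76,12)]; U=[ct(*q) for q in((102,58),(380,130),(332,326),(50,256))]
W=[plane("top",u,.012) for u in U]
def res(p):
    c,s=np.cos(p[2]),np.sin(p[2]); f=lambda a,b:np.array([p[0]+c*a-s*b,p[1]+s*a+c*b])
    e=[f(l[0]/1e3,l[1]/1e3)-w[:2] for l,w in zip(L,W)]
    e.append(f(-.043,.058)-hub[:2]); return np.concatenate(e)
q=least_squares(res,[.6,0,-.2]);p=q.x;print("holder",p,"res mm",(q.fun*1e3).round(1))
c,s=np.cos(p[2]),np.sin(p[2]); f=lambda a,b:np.array([p[0]+c*a-s*b,p[1]+s*a+c*b])
H=f(-.043,.058); d=post[:2]-H; print("H",H,"len",np.linalg.norm(d),"angle",np.arctan2(d[1],d[0])-(p[2]-np.pi/2))
for a in (0,.5,1):
    t=p[2]-np.pi/2-a; print(a,H+.132*np.array([np.cos(t),np.sin(t)]))
E
```

```text
hub [ 0.57695704 -0.02004545  0.05553493] post [ 0.46295218 -0.08417033  0.09369072] cap [ 0.60317183 -0.08877203  0.11705315]
bar yaw -0.19588399463130138 mid [ 0.60354457 -0.08935511  0.114     ]
post@.092 [ 0.46288458 -0.0844686   0.092     ] [ 0.46461371 -0.08586703  0.092     ]
cap@.114 [ 0.60345493 -0.08933351  0.114     ] [ 0.60696792 -0.09201945  0.114     ]
holder [ 0.60292611 -0.08888368 -0.27167208] res mm [ 1.6  2.2  1.1 -1.9 -2.7 -1.5 -0.1  2.6  0.1 -1.4]
H [ 0.57706706 -0.02147218] len 0.13020470287734798 angle -0.7967187077962081
0 [ 0.54164585 -0.14863089]
0.5 [ 0.48501889 -0.11608261]
1 [ 0.45092853 -0.0603704 ]
```

```bash
cat >> h.py <<'E'
def frac(xyz,yaw,start=None):
    if start is None:
        s=r.sense(); p,y=np.array(s['ee_pos']),s['tool_rot'][2]
    else: p,y=np.array(start[:3]),start[3]
    d=np.array(xyz)-p; c,s_=np.cos(y),np.sin(y)
    v=np.array([c*d[0]+s_*d[1],-d[2],-s_*d[0]+c*d[1]])/.25
    return v.round(3),round(-(yaw-y)/(np.pi/4),3)
E
python3 -c "
from h import *
print(frac((.31,-.355,.198),-1.344)); print(frac((.463,-.0845,.16),-1.06,(.31,-.355,.198,-1.344)))"
```

```text
(array([-0.935, -0.004,  0.889]), np.float64(0.0))
(array([-0.917,  0.152,  0.84 ]), -0.362)
```

Emit:
servo_tool(targets=[{"xyz":[-0.09,0,0.085],"twist":0},{"xyz":[-0.19,0,0.18],"twist":0},{"xyz":[-0.29,0,0.27],"twist":0},{"xyz":[-0.39,0,0.365],"twist":0},{"xyz":[-0.49,0,0.46],"twist":0},{"xyz":[-0.59,0,0.55],"twist":0},{"xyz":[-0.69,0,0.645],"twist":0},{"xyz":[-0.79,0,0.74],"twist":0},{"xyz":[-0.87,0,0.815],"twist":0},{"xyz":[-0.92,0,0.86],"twist":0}], fingers=0.0)

```text
time: 0.93
ee_pos: [0.3055, -0.3576, 0.1977]
tool_rot: [-1.57, 0.001, -1.34]
contact_force: [-0.2, -0.3, 0.7]
width: 0.0427
```

Emit:
servo_tool(targets=[{"xyz":[-0.08,0.01,0.075],"twist":-0.04},{"xyz":[-0.18,0.03,0.17],"twist":-0.08},{"xyz":[-0.28,0.05,0.265],"twist":-0.12},{"xyz":[-0.39,0.08,0.365],"twist":-0.16},{"xyz":[-0.5,0.11,0.47],"twist":-0.2},{"xyz":[-0.61,0.14,0.57],"twist":-0.24},{"xyz":[-0.72,0.17,0.675],"twist":-0.28},{"xyz":[-0.82,0.2,0.77],"twist":-0.32},{"xyz":[-0.89,0.22,0.835],"twist":-0.35},{"xyz":[-0.92,0.23,0.866],"twist":-0.36}])

```text
time: 1.77
ee_pos: [0.4641, -0.0841, 0.1397]
tool_rot: [-1.57, 0.002, -1.055]
contact_force: [0.2, 0.2, 1.0]
width: 0.0428
```

```bash
python3 - <<'E'
from h import *
S=eyes.snapshot("side");T=eyes.snapshot("top"); cv2.imwrite("pics/side1.png",S)
print(frac((.4635,-.085,.059),-1.06))
s=r.sense();print(s['ee_pos'],s['tool_rot'],s['joint_positions'])
print(proj("side",[s['ee_pos'],(.4635,-.085,.092)]))
x,y=300,130
cv2.imwrite("pics/c1.png",cv2.resize(S[100:260,240:400],(560,560),interpolation=cv2.INTER_CUBIC))
E
```

```text
(array([-0.005,  0.324,  0.004]), np.float64(0.002))
[ 0.46334996 -0.08655429  0.13989474] [-1.57118019e+00  1.15018549e-03 -1.05810077e+00] [ 0.38544369  0.34115034 -0.35155662  2.0325111   0.1610541   0.79480436
 -1.11886908]
[[332.2004251  201.6793601 ]
 [330.52605328 219.15614633]]
```

View pics/c1.png

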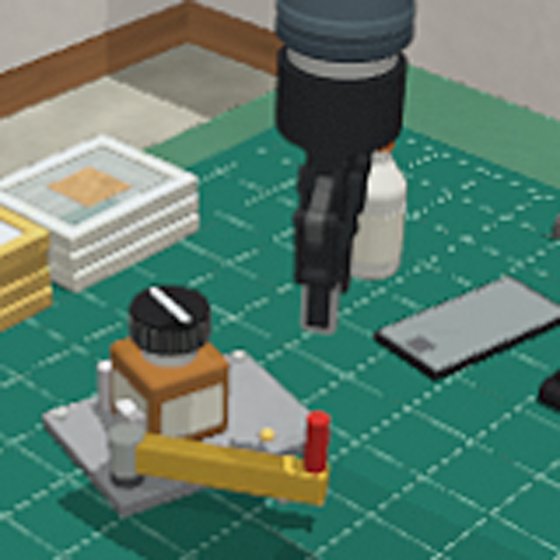

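The gripper tips are at crop (318,328), directly above the red post at (317,415). They are drawn somewhat higher than the nominal TCP, so I will recheck the depth after descending.

Emit:
servo_tool(targets=[{"xyz":[0,0.02,0],"twist":0},{"xyz":[0,0.06,0],"twist":0},{"xyz":[0,0.1,0],"twist":0},{"xyz":[0,0.14,0],"twist":0},{"xyz":[0,0.18,0],"twist":0},{"xyz":[0,0.22,0],"twist":0},{"xyz":[0,0.26,0],"twist":0},{"xyz":[0,0.29,0],"twist":0},{"xyz":[0,0.31,0],"twist":0},{"xyz":[0,0.32,0],"twist":0}])

```text
time: 2.7
ee_pos: [0.4627, -0.0879, 0.0595]
tool_rot: [-1.572, 0.001, -1.061]
contact_force: [0.3, -1.0, 0.4]
width: 0.0427
```

```bash
python3 - <<'E'
from h import *
S=eyes.snapshot("side");T=eyes.snapshot("top")
s=r.sense();print(s['ee_pos'],s['tool_rot'],s['contact_force'])
print(proj("side",[s['ee_pos'],(.4635,-.085,.092)]))
a=cv2.resize(S[160:260,290:390],(400,400),interpolation=cv2.INTER_CUBIC)
b=cv2.resize(T[170:270,260:360],(400,400),interpolation=cv2.INTER_CUBIC)
cv2.imwrite("pics/c2.png",np.hstack([a,b]))
E
```

```text
[ 0.46303418 -0.08795452  0.06004047] [-1.57117945e+00  3.70314244e-04 -1.06097869e+00] [0.34998675 0.4386458  0.36779979]
[[330.7288242  229.72375979]
 [330.52605328 219.15614633]]
```

View pics/c2.png

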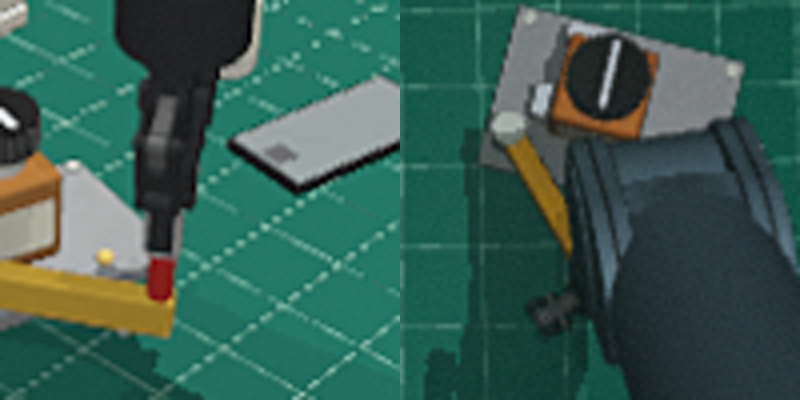

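The near finger ends around crop (160,258), covering the top of the red post. About 10 px of post still shows below it, so the pads only overlap the post's upper part. I'll close and check the width.

Emit:
servo_tool(targets=[{"xyz":[0,0,0]},{"xyz":[0,0,0]},{"xyz":[0,0,0]},{"xyz":[0,0,0]},{"xyz":[0,0,0]},{"xyz":[0,0,0]},{"xyz":[0,0,0]},{"xyz":[0,0,0]},{"xyz":[0,0,0]},{"xyz":[0,0,0]}], fingers=-0.45)

```text
$.targets[0]: bad value
```

```bash
python3 - <<'E'
from h import *
S=eyes.snapshot("side")
s=r.sense();print(s['ee_pos'],s['tool_rot'],s['contact_force'],s['width'])
print(proj("side",[s['ee_pos'],(.4635,-.085,.092),(.4635,-.085,.05)]))
for z in(.05,.06,.07,.08,.09): print(z,proj("side",[np.array([s['ee_pos'][0]-.488*.018,s['ee_pos'][1]+.873*.018,z])]))
cv2.imwrite("pics/c3.png",cv2.resize(S[200:260,300:360],(600,600),interpolation=cv2.INTER_CUBIC))
E
```

```text
[ 0.46330019 -0.08803662  0.06042249] [-1.57069604e+00 -5.57892966e-05 -1.06108038e+00] [ 1.21337553 -0.25766273  0.06781797] 0.04287114402291176
[[330.67402579 229.53099788]
 [330.52605328 219.15614633]
 [329.52793118 233.57109262]]
0.05 [[328.94629981 237.59488033]]
0.06 [[329.18124221 234.20340427]]
0.07 [[329.41807657 230.77587406]]
0.08 [[329.65681423 227.31185381]]
0.09 [[329.89746615 223.81090425]]
```

View pics/c3.png

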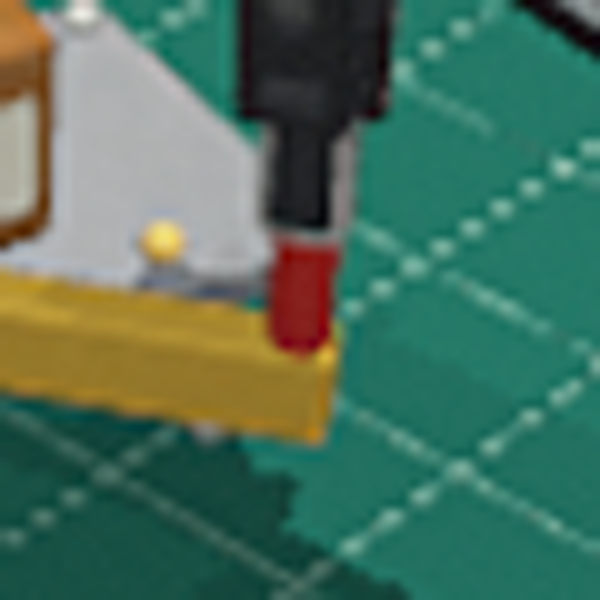

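Emit:
servo_tool(targets=[{"xyz":[0,0,0],"twist":0},{"xyz":[0,0,0],"twist":0},{"xyz":[0,0,0],"twist":0},{"xyz":[0,0,0],"twist":0},{"xyz":[0,0,0],"twist":0},{"xyz":[0,0,0],"twist":0},{"xyz":[0,0,0],"twist":0},{"xyz":[0,0,0],"twist":0},{"xyz":[0,0,0],"twist":0},{"xyz":[0,0,0],"twist":0}], fingers=-1)

```text
time: 3.68
ee_pos: [0.4632, -0.0881, 0.0604]
tool_rot: [-1.571, -0.0, -1.061]
contact_force: [-0.2, -0.4, 0.2]
width: -0.0002
```

```bash
python3 - <<'E'
from h import *
S=eyes.snapshot("side");T=eyes.snapshot("top")
s=r.sense();print(s['ee_pos'],s['tool_rot'],s['contact_force'],s['moment'],s['width'])
print(proj("side",[s['ee_pos']]), [b for b in blobs(S,(0,150,80),(7,255,255),(300,200,360,260))])
cv2.imwrite("pics/c4.png",cv2.resize(S[180:260,290:370],(560,560),interpolation=cv2.INTER_CUBIC))
E
```

```text
[ 0.46313903 -0.08807919  0.06037058] [-1.57084479e+00  2.10511961e-05 -1.06121592e+00] [-0.45052895  0.36423062 -0.28433552] [-0.05339928  0.00340453  0.04235205] 0.0001994105301125388
[[330.73691868 229.5699621 ]] [(array([329.91358025, 226.19753086]), array([327, 219,   7,  15,  81]))]
```

View pics/c4.png

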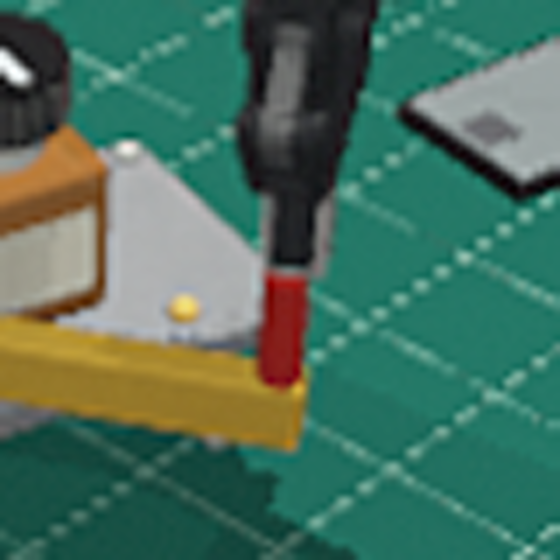

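The fingers shut to 0 mm and the whole post is visible at rows 219–234. The shut tip shows at about row 219, where the reported TCP projects to 229.6. So the real fingertip appears to be about 3 cm higher than reported. I'll check that with the top view at the start pose.

```bash
python3 - <<'E'
from h import *
T=cv2.imread("pics/top0.png")
e=np.array([.146,-.633,.198]); u=np.array([.225,-.974,0])
for dz in (0,.03): print(dz,proj("top",[e+[0,0,dz],e+u*.05+[0,0,dz+.013],e-u*.05+[0,0,dz+.013],e+[0,0,.15]]).round(1))
g=cv2.cvtColor(T,cv2.COLOR_BGR2GRAY)[348:396:2,516:560:2]
for i,row in enumerate(g): print(348+2*i,' '.join(f"{v:3d}" for v in row))
# side ray of the shut tip
o,d=ray("side",(331.5,219.3))
for z in (.06,.075,.09,.105): print(z,o+d*(z-o[2])/d[2])
S=eyes.snapshot("side")
g=cv2.cvtColor(S,cv2.COLOR_BGR2GRAY)[205:240,320:345]
for i,row in enumerate(g): print(205+i,' '.join(f"{v:3d}" for v in row))
E
```

```text
0 [[532.6 355.7]
 [552.5 350.6]
 [518.  362.5]
 [570.1 366.4]]
0.03 [[539.4 357.7]
 [559.8 352.4]
 [524.5 364.7]
 [570.1 366.4]]
348  60  65  66  67  62  64  63  64  63  64  68  73  69  74  78  74  73  77  75  73  69  73
350  67  63  66  63  64  61  65  68  68  65  68  66  63  69  69  68  76  76  70  75  79  39
352  65  61  66  64  64  64  65  65  65  67  68  70  67  69  67  72  75  75  74  76  76  32
354  65  64  64  63  60  65  66  65  71  70  65  66  69  72  77  75  74  73  73  72  69  49
356  62  63  64  64  65  61  64  62  69  71  72  73  69  70  74  72  72  76  70  69  71  65
358  66  63  65  65  67  65  66  63  61  70  74  70  69  69  77  78  74  73  72  75  57  57
360  64  64  65  64  69  66  48  62  70  67  74  73  69  72  63  60  54  32  26  29   6   9
362  64  63  62  62  67  35  35  36  34  57  70  70  70  54  12  12   8  14  14  16  16  16
364  59  61  63  62  66  12  14  25  29   9   8  13   9  17  12  19  48  40  12  15  13  19
366  62  65  62  64  64  16  11  18  10  15  15  15  29  25  17  14  62  32  13   6  15  15
368  66  64  64  65  67  26  12  12  14  13   8  13
[... 4350 characters left out ...]
 113  65  52  61  58  55  45 121 109  84  87  85  92  95  95  94  94  95  95
234 142 143 145 144 145 144 136  92  46  52  52  41 106 119  99  84  86  87  88  90  88  92  96  95  95
235 126 128 130 131 133 137 144 137 123 103  90 116 173 142  90  85  86  87  88  86  88  90  88  94  95
236 118 118 118 119 120 123 127 130 126 122 121 133 154 125  88  85  87  87  88  87  88  88  84  88  89
237 119 120 118 119 118 117 117 116 117 120 122 123 123 105  88  86  88  88  88  89  87  87  87  88  87
238 117 117 117 117 117 116 119 119 118 119 119 116 116 102  85  85  87  87  88  87  88  88  88  86  86
239 117 117 116 117 116 118 118 118 119 119 120 121 115 118  95  85  87  86  87  86  88  88  85  87  86
```

The shut tip's side-view ray meets the reported xy exactly at z≈0.090, against a reported 0.060, and the top view agrees. So the reported z reads about 30 mm low. I'll confirm by lightly touching the post top (known height 92 mm).

Emit:
servo_tool(targets=[{"xyz":[0,0.002,0],"twist":0},{"xyz":[0,0.004,0],"twist":0},{"xyz":[0,0.006,0],"twist":0},{"xyz":[0,0.008,0],"twist":0},{"xyz":[0,0.01,0],"twist":0},{"xyz":[0,0.012,0],"twist":0},{"xyz":[0,0.012,0],"twist":0},{"xyz":[0,0.012,0],"twist":0},{"xyz":[0,0.012,0],"twist":0},{"xyz":[0,0.012,0],"twist":0}])

```text
time: 4.67
ee_pos: [0.4635, -0.0888, 0.0583]
tool_rot: [-1.571, -0.001, -1.062]
contact_force: [-3.4, -1.0, 12.9]
width: 0.0
```

The post top carries 12.9 N at reported z≈0.0585, so true z = reported + ~33 mm. I'll lift, centre on the post, open and come down properly.

Emit:
servo_tool(targets=[{"xyz":[0,-0.01,0],"twist":0},{"xyz":[0,-0.03,0],"twist":0},{"xyz":[0,-0.05,0],"twist":0},{"xyz":[0,-0.07,0],"twist":0},{"xyz":[0,-0.09,0],"twist":0},{"xyz":[-0.005,-0.1,0.003],"twist":0},{"xyz":[-0.01,-0.1,0.006],"twist":0},{"xyz":[-0.01,-0.1,0.006],"twist":0},{"xyz":[-0.01,-0.1,0.006],"twist":0},{"xyz":[-0.01,-0.1,0.006],"twist":0}])

```text
time: 5.5
ee_pos: [0.463, -0.0851, 0.0821]
tool_rot: [-1.571, 0.0, -1.061]
contact_force: [-1.2, -0.0, -0.7]
width: 0.0002
```

Emit:
servo_tool(targets=[{"xyz":[0,0,0],"twist":0},{"xyz":[0,0,0],"twist":0},{"xyz":[0,0,0],"twist":0},{"xyz":[0,0,0],"twist":0},{"xyz":[0,0,0],"twist":0},{"xyz":[0,0,0],"twist":0},{"xyz":[0,0.01,0],"twist":0},{"xyz":[0,0.02,0],"twist":0},{"xyz":[0,0.03,0],"twist":0},{"xyz":[0,0.04,0],"twist":0}], fingers=0.0)

```text
time: 6.33
ee_pos: [0.4631, -0.0851, 0.072]
tool_rot: [-1.571, 0.0, -1.061]
contact_force: [-0.1, -0.9, 0.0]
width: 0.0427
```

Emit:
servo_tool(targets=[{"xyz":[0,0.02,0],"twist":0},{"xyz":[0,0.04,0],"twist":0},{"xyz":[0,0.06,0],"twist":0},{"xyz":[0,0.08,0],"twist":0},{"xyz":[0,0.11,0],"twist":0},{"xyz":[0,0.14,0],"twist":0},{"xyz":[0,0.16,0],"twist":0},{"xyz":[0,0.18,0],"twist":0},{"xyz":[0,0.19,0],"twist":0},{"xyz":[0,0.19,0],"twist":0}])

```text
time: 7.17
ee_pos: [0.4628, -0.0851, 0.0243]
tool_rot: [-1.572, 0.001, -1.061]
contact_force: [0.1, 0.0, -0.2]
width: 0.0426
```

Emit:
servo_tool(targets=[{"xyz":[0,0,0],"twist":0},{"xyz":[0,0,0],"twist":0},{"xyz":[0,0,0],"twist":0},{"xyz":[0,0,0],"twist":0},{"xyz":[0,0,0],"twist":0},{"xyz":[0,0,0],"twist":0},{"xyz":[0,0,0],"twist":0},{"xyz":[0,0,0],"twist":0},{"xyz":[0,0,0],"twist":0},{"xyz":[0,0,0],"twist":0}], fingers=-1)

```text
time: 8.0
ee_pos: [0.4635, -0.0853, 0.0251]
tool_rot: [-1.571, -0.0, -1.061]
contact_force: [-0.8, -0.0, 5.3]
width: 0.0145
```

The pads hold the post (width 14.5 mm). I'll loosen to about 21 mm so it stays captured but free, then swing the brace in along its arc.

Emit:
servo_tool(targets=[{"xyz":[0.026,0,0.001],"twist":-0.064},{"xyz":[0.052,0,0.003],"twist":-0.127},{"xyz":[0.078,0,0.006],"twist":-0.191},{"xyz":[0.104,0,0.01],"twist":-0.255},{"xyz":[0.13,0,0.016],"twist":-0.318},{"xyz":[0.155,0,0.023],"twist":-0.382},{"xyz":[0.18,0,0.032],"twist":-0.446},{"xyz":[0.204,0,0.041],"twist":-0.509},{"xyz":[0.228,0,0.052],"twist":-0.573},{"xyz":[0.251,0,0.064],"twist":-0.637}], fingers=-0.5)

```text
time: 8.83
ee_pos: [0.5076, -0.1323, 0.0246]
tool_rot: [-1.571, 0.001, -0.559]
contact_force: [-0.8, -0.4, 0.8]
width: 0.0215
```

```bash
python3 - <<'E'
from h import *
S=eyes.snapshot("side");cv2.imwrite("pics/side5.png",S)
s=r.sense();print(s['ee_pos'],s['tool_rot'],s['contact_force'],s['width'])
H=np.array([.5771,-.0215]);d=s['ee_pos'][:2]-H;print(np.linalg.norm(d),-.2717-np.pi/2-np.arctan2(d[1],d[0]))
cv2.imwrite("pics/c5.png",cv2.resize(S[170:260,250:350],(600,540),interpolation=cv2.INTER_CUBIC))
E
```

```text
[ 0.50889487 -0.13332265  0.02470717] [-1.57069332e+00 -7.88061484e-04 -5.56662411e-01] [ 2.26102527  0.09507341 -0.28140958] 0.021640794917700205
0.1309818485650313 0.27599639696474165
```

View pics/c5.png

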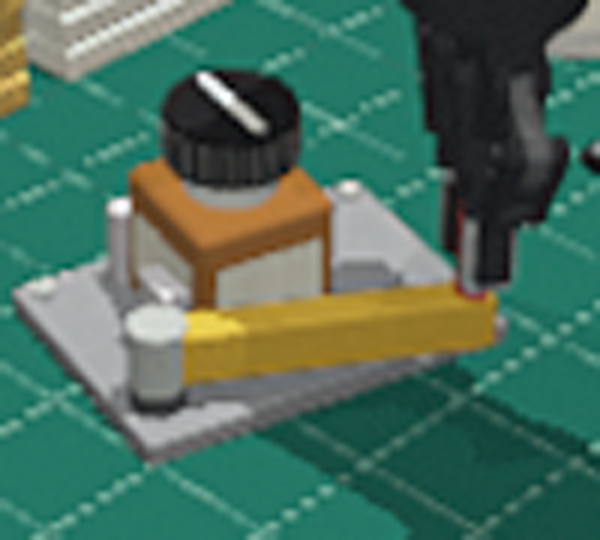

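The brace is most of the way in (yellow bar nearly along the plate front) and the red post sits captured between the pads at crop (470,280). Now I'll push it through the catch.

Emit:
servo_tool(targets=[{"xyz":[0.018,0,0],"twist":-0.045},{"xyz":[0.037,0,0.001],"twist":-0.089},{"xyz":[0.055,0,0.003],"twist":-0.134},{"xyz":[0.073,0,0.005],"twist":-0.178},{"xyz":[0.091,0,0.008],"twist":-0.223},{"xyz":[0.109,0,0.012],"twist":-0.267},{"xyz":[0.127,0,0.016],"twist":-0.312},{"xyz":[0.145,0,0.02],"twist":-0.35},{"xyz":[0.152,0,0.023],"twist":-0.35},{"xyz":[0.158,0,0.025],"twist":-0.35}])

```text
time: 9.72
ee_pos: [0.5444, -0.1479, 0.0246]
tool_rot: [-1.571, 0.0, -0.288]
contact_force: [0.2, -0.6, -0.1]
width: 0.0216
```

```bash
python3 - <<'E'
from h import *
s=r.sense();print(s['ee_pos'],s['tool_rot'],s['contact_force'],s['width'])
H=np.array([.5771,-.0215]);d=s['ee_pos'][:2]-H;print(np.linalg.norm(d),-.2717-np.pi/2-np.arctan2(d[1],d[0]))
E
```

```text
[ 0.54438279 -0.14787868  0.02457229] [-1.57071361e+00  3.41985726e-04 -2.87596860e-01] [ 0.23866686 -0.57495507 -0.07045904] 0.021615522262583432
0.13054495997363127 -0.018379091371802714
```

Emit:
servo_tool(targets=[{"xyz":[0.004,0,0],"twist":0},{"xyz":[0.008,0,0],"twist":0},{"xyz":[0.012,0,0],"twist":0},{"xyz":[0.016,0,0],"twist":0},{"xyz":[0.016,0,0],"twist":0},{"xyz":[0.016,0,0],"twist":0},{"xyz":[0.016,0,0],"twist":0},{"xyz":[0.016,0,0],"twist":0},{"xyz":[0.016,0,0],"twist":0},{"xyz":[0.016,0,0],"twist":0}])

```text
time: 10.55
ee_pos: [0.5456, -0.1482, 0.0245]
tool_rot: [-1.572, 0.005, -0.286]
contact_force: [-8.1, 2.3, 5.9]
width: 0.0214
```

Further push is resisted (8 N, about 1 mm of give) at the computed home position, so the brace is against its stop. I'll centre on the post, lift off and move over the cap.

Emit:
servo_tool(targets=[{"xyz":[-0.012,0,0],"twist":0},{"xyz":[-0.022,0,0],"twist":0},{"xyz":[-0.022,0,0],"twist":0},{"xyz":[-0.022,-0.02,0],"twist":0},{"xyz":[-0.022,-0.06,0],"twist":0},{"xyz":[-0.022,-0.12,0],"twist":0},{"xyz":[-0.022,-0.19,0],"twist":0},{"xyz":[-0.022,-0.27,0],"twist":0},{"xyz":[-0.022,-0.34,0],"twist":0},{"xyz":[-0.022,-0.38,0],"twist":0}])

```text
time: 11.38
ee_pos: [0.5448, -0.1477, 0.1229]
tool_rot: [-1.571, -0.004, -0.286]
contact_force: [0.2, 0.1, -0.1]
width: 0.021
```

```bash
python3 - <<'E'
from h import *
S=eyes.snapshot("side");T=eyes.snapshot("top")
s=r.sense();print(s['ee_pos'],s['tool_rot'],s['contact_force'])
print("red",blobs(S,(0,150,80),(7,255,255),(280,190,360,260)))
for z in(.092,): print([plane("side",(b[1][0]+b[1][2]/2-.5,b[1][1]+1.),z) for b in blobs(S,(0,150,80),(7,255,255),(280,190,360,260))])
print("white",[b for b in blobs(S,(0,0,150),(180,60,255),(277,178,302,205))])
print("expected home post",proj("side",[(.5416,-.1486,.092)]))
a=cv2.resize(S[150:260,245:355],(400,400),interpolation=cv2.INTER_CUBIC)
b=cv2.resize(T[160:260,270:370],(400,400),interpolation=cv2.INTER_CUBIC)
cv2.imwrite("pics/c6.png",np.hstack([a,b]))
E
```

```text
[ 0.54494833 -0.14781101  0.12220066] [-1.57068923 -0.00442006 -0.28635562] [-0.30965053  0.24863275 -0.14336345]
red [(array([322.11392405, 201.07594937]), array([319, 194,   7,  16,  79]))]
[array([ 0.54454022, -0.14821327,  0.092     ])]
white [(array([287.95, 186.5 ]), array([283, 182,  11,  10,  20])), (array([287.25 , 203.125]), array([283, 202,  10,   3,  16]))]
expected home post [[322.99867418 195.39647996]]
```

View pics/c6.png

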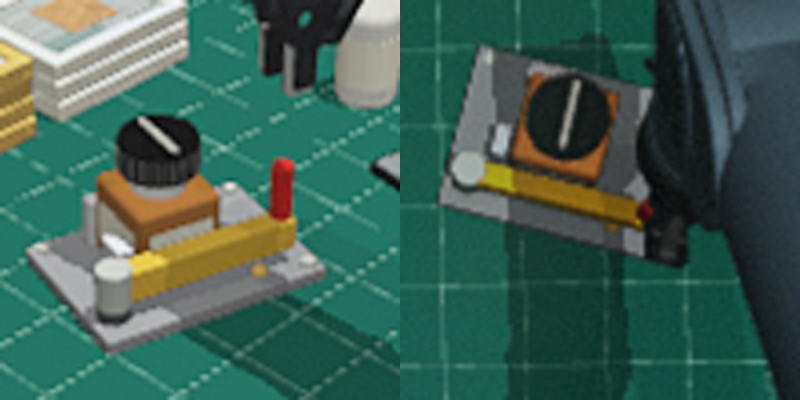

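Both views show the brace lying square across the jar's front, with the brass ball exposed outside at crop (260,270). The post at (.5445,-.1482) matches the home position and the jar stands square. Now I move over the cap, open.

Emit:
servo_tool(targets=[{"xyz":[0.01,0,0.018],"twist":0},{"xyz":[0.03,0,0.053],"twist":0},{"xyz":[0.052,0,0.092],"twist":0},{"xyz":[0.075,0,0.133],"twist":0},{"xyz":[0.098,0,0.174],"twist":0},{"xyz":[0.12,0,0.213],"twist":0},{"xyz":[0.14,0,0.248],"twist":0},{"xyz":[0.154,0,0.273],"twist":0},{"xyz":[0.162,0,0.287],"twist":0},{"xyz":[0.162,0,0.287],"twist":0}], fingers=1)

```text
time: 12.32
ee_pos: [0.6029, -0.0889, 0.1198]
tool_rot: [-1.57, -0.0, -0.285]
contact_force: [0.6, 0.1, 0.4]
width: 0.0855
```

```bash
python3 - <<'E'
from h import *
s=r.sense();print(s['ee_pos'],s['tool_rot'],s['joint_positions'],s['width'],s['contact_force'])
print(frac((.604,-.0905,.0455),-.286))
E
```

```text
[ 0.6028881  -0.08894466  0.11983909] [-1.57024599e+00 -1.23848491e-04 -2.84857912e-01] [ 0.45326756  0.61969112 -0.53516241  1.68981439  0.37606215  0.93600362
 -0.51117233] 0.08552631275947781 [0.62774176 0.14564417 0.4227836 ]
(array([ 0.006,  0.297, -0.005]), np.float64(0.001))
```

Emit:
servo_tool(targets=[{"xyz":[0.003,0.02,-0.002],"twist":0},{"xyz":[0.005,0.05,-0.004],"twist":0},{"xyz":[0.005,0.09,-0.004],"twist":0},{"xyz":[0.005,0.13,-0.004],"twist":0},{"xyz":[0.005,0.17,-0.004],"twist":0},{"xyz":[0.005,0.21,-0.004],"twist":0},{"xyz":[0.005,0.25,-0.004],"twist":0},{"xyz":[0.005,0.28,-0.004],"twist":0},{"xyz":[0.005,0.296,-0.004],"twist":0},{"xyz":[0.005,0.296,-0.004],"twist":0}])

```text
time: 13.15
ee_pos: [0.6025, -0.0912, 0.0447]
tool_rot: [-1.571, 0.002, -0.286]
contact_force: [0.0, 0.2, 0.6]
width: 0.0853
```

```bash
python3 - <<'E'
from h import *
S=eyes.snapshot("side")
s=r.sense();print(s['ee_pos'],s['tool_rot'],s['width'],s['contact_force'])
cv2.imwrite("pics/c7.png",cv2.resize(S[130:250,235:355],(600,600),interpolation=cv2.INTER_CUBIC))
E
```

```text
[ 0.602963   -0.09122795  0.04546203] [-1.57082308e+00  6.87778432e-04 -2.85901954e-01] 0.08550153413694948 [0.00494226 0.70874731 0.16019887]
```

View pics/c7.png

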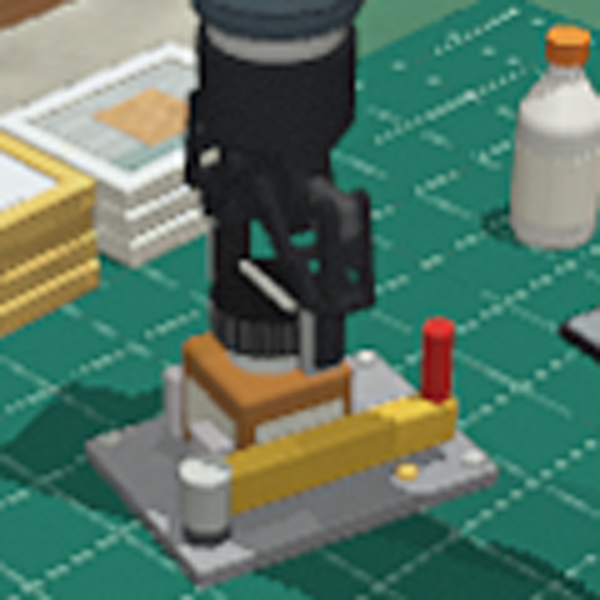

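The fingers straddle the cap, with the near fingertip at crop (320,365) level with the cap's skirt. Closing.

Emit:
servo_tool(targets=[{"xyz":[0,0,0],"twist":0},{"xyz":[0,0,0],"twist":0},{"xyz":[0,0,0],"twist":0},{"xyz":[0,0,0],"twist":0},{"xyz":[0,0,0],"twist":0},{"xyz":[0,0,0],"twist":0},{"xyz":[0,0,0],"twist":0},{"xyz":[0,0,0],"twist":0},{"xyz":[0,0,0],"twist":0},{"xyz":[0,0,0],"twist":0}], fingers=-1)

```text
time: 14.03
ee_pos: [0.6034, -0.0913, 0.0467]
tool_rot: [-1.571, -0.001, -0.286]
contact_force: [-1.8, 0.4, 6.0]
width: 0.0555
```

Emit:
servo_tool(targets=[{"xyz":[0,0,0],"twist":-0.04},{"xyz":[0,0,0],"twist":-0.1},{"xyz":[0,0,0],"twist":-0.17},{"xyz":[0,0,0],"twist":-0.24},{"xyz":[0,0,0],"twist":-0.31},{"xyz":[0,0,0],"twist":-0.38},{"xyz":[0,0,0],"twist":-0.45},{"xyz":[0,0,0],"twist":-0.52},{"xyz":[0,0,0],"twist":-0.58},{"xyz":[0,0,0],"twist":-0.6}])

```text
time: 14.87
ee_pos: [0.605, -0.0916, 0.0471]
tool_rot: [-1.572, -0.003, 0.187]
contact_force: [1.2, 0.2, 5.3]
width: 0.0559
```

```bash
python3 - <<'E'
from h import *
S=eyes.snapshot("side");T=eyes.snapshot("top");cv2.imwrite("pics/s8.png",S);cv2.imwrite("pics/t8.png",T)
s=r.sense();print(s['ee_pos'],s['tool_rot'],s['width'],s['contact_force'],s['moment'])
S0=cv2.imread("pics/side0.png")
m=lambda I:cv2.cvtColor(I[200:226,268:306],cv2.COLOR_BGR2GRAY).astype(int)
for n,I in(("0",S0),("now",S)): print(n,[ (b[0].round(1),b[1][4]) for b in blobs(I,(5,120,60),(16,255,255),(255,190,325,240),20)])
print("red",[b[0] for b in blobs(S,(0,150,80),(7,255,255),(280,190,360,260))])
E
```

```text
[ 0.60502512 -0.09161378  0.04714766] [-1.57165788 -0.00349336  0.18487085] 0.0561285168765472 [ 1.03069314 -0.82839609  5.01118927] [-0.10884748 -0.20465514 -0.00161974]
0 [(array([288.4, 208.1]), np.int64(385))]
now [(array([287.4, 206.6]), np.int64(328))]
red [array([322.12658228, 200.91139241])]
```

Emit:
servo_tool(targets=[{"xyz":[0,0,0],"twist":-0.05},{"xyz":[0,0,0],"twist":-0.14},{"xyz":[0,0,0],"twist":-0.24},{"xyz":[0,0,0],"twist":-0.34},{"xyz":[0,0,0],"twist":-0.44},{"xyz":[0,0,0],"twist":-0.54},{"xyz":[0,0,0],"twist":-0.64},{"xyz":[0,0,0],"twist":-0.74},{"xyz":[0,0,0],"twist":-0.84},{"xyz":[0,0,0],"twist":-0.9}])

```text
time: 15.8
ee_pos: [0.6069, -0.0911, 0.0483]
tool_rot: [-1.576, -0.005, 0.895]
contact_force: [3.3, 0.2, 9.1]
width: 0.0558
```

```bash
python3 - <<'E'
from h import *
S=eyes.snapshot("side");cv2.imwrite("pics/s9.png",S)
s=r.sense();print(s['ee_pos'],s['tool_rot'],s['width'],s['contact_force'],s['moment'],s['joint_positions'])
print("red",[b[0] for b in blobs(S,(0,150,80),(7,255,255),(280,190,360,260))])
a=cv2.imread("pics/side0.png")
cv2.imwrite("pics/c9.png",np.hstack([cv2.resize(I[165:245,250:330],(400,400),interpolation=cv2.INTER_CUBIC) for I in(a,S)]))
E
```

```text
[ 0.60693846 -0.0910634   0.04826637] [-1.5761017  -0.00499057  0.89684497] 0.05601056373941926 [ 3.45785333 -0.72100759  9.66405362] [-0.01576163 -0.56967919 -0.03799839] [ 0.59644547  0.79859002 -0.75631791  1.70990546  0.67465615  0.90440411
  0.45600919]
red [array([322.05194805, 201.23376623])]
```

View pics/c9.png

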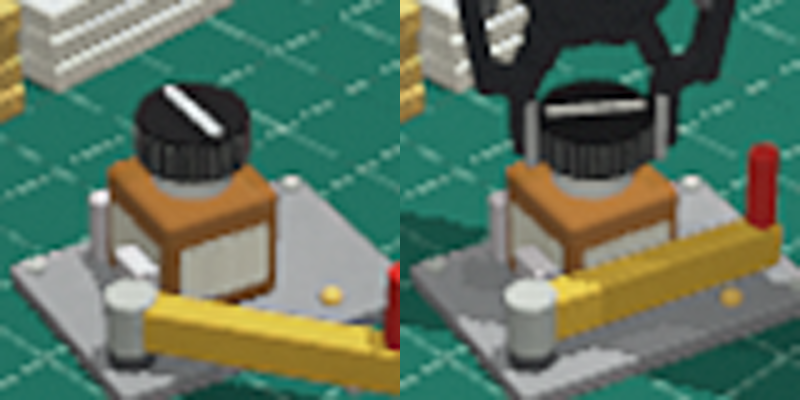

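The white bar turned with the gripper (now nearly horizontal at crop (595,107)), the jar is still square and the brace home. The TCP rose about 1.5 mm under the seal's push, so the threads have let go. I'll relieve the 3 N side load, then lift straight up about 38 mm.

Emit:
servo_tool(targets=[{"xyz":[0.005,0,-0.006],"twist":0},{"xyz":[0.009,0,-0.011],"twist":0},{"xyz":[0.009,-0.01,-0.011],"twist":0},{"xyz":[0.009,-0.025,-0.011],"twist":0},{"xyz":[0.009,-0.04,-0.011],"twist":0},{"xyz":[0.009,-0.055,-0.011],"twist":0},{"xyz":[0.009,-0.065,-0.011],"twist":0},{"xyz":[0.009,-0.07,-0.011],"twist":0},{"xyz":[0.009,-0.07,-0.011],"twist":0},{"xyz":[0.009,-0.07,-0.011],"twist":0}])

```text
time: 16.68
ee_pos: [0.6066, -0.0916, 0.0633]
tool_rot: [-1.571, 0.0, 0.892]
contact_force: [-0.2, 0.1, 0.1]
width: 0.0558
```

```bash
python3 - <<'E'
from h import *
s=r.sense();print(s['ee_pos'],s['tool_rot'],s['width'],s['contact_force'],s['moment'])
print("z to go", (.0837-s['ee_pos'][2])/.25)
ct=lambda u,v:((u-400+.5)/5-.5+250,(v+.5)/5-.5+165)
a,b=[plane("side",ct(*q),.116) for q in((547,111),(645,103))]; print("bar yaw before lift",np.arctan2(*(a-b)[1::-1]),(a+b)/2)
E
```

```text
[ 0.60662143 -0.09155645  0.06330705] [-1.57083650e+00  3.12436530e-04  8.91883925e-01] 0.05575771960863499 [-0.20760782  0.13197056  0.05921834] [-0.00422469 -0.00370276 -0.01299179]
z to go 0.08157179136021642
bar yaw before lift 0.9332307760100619 [ 0.60560164 -0.09280883  0.116     ]
```

Emit:
servo_tool(targets=[{"xyz":[0,-0.005,0],"twist":0},{"xyz":[0,-0.015,0],"twist":0},{"xyz":[0,-0.027,0],"twist":0},{"xyz":[0,-0.04,0],"twist":0},{"xyz":[0,-0.053,0],"twist":0},{"xyz":[0,-0.065,0],"twist":0},{"xyz":[0,-0.075,0],"twist":0},{"xyz":[0,-0.08,0],"twist":0},{"xyz":[0,-0.081,0],"twist":0},{"xyz":[0,-0.081,0],"twist":0}])

```text
time: 17.52
ee_pos: [0.6067, -0.0914, 0.0837]
tool_rot: [-1.571, 0.0, 0.892]
contact_force: [0.1, 0.7, -1.0]
width: 0.0557
```

```bash
python3 - <<'E'
from h import *
S=eyes.snapshot("side");T=eyes.snapshot("top");cv2.imwrite("pics/t10.png",T)
s=r.sense();print(s['ee_pos'],s['tool_rot'],s['width'],s['contact_force'])
print("red",[plane("side",(b[1][0]+b[1][2]/2-.5,b[1][1]+1.),.092) for b in blobs(S,(0,150,80),(7,255,255),(280,190,360,260))])
c=s['ee_pos'][:2]
print("pred: edge centre .127, top .151, rim .107", proj("side",[(c[0],c[1],.127),(c[0],c[1],.151),(.605,-.091,.107)]))
print("white",[(b[0].round(1),b[1]) for b in blobs(S,(0,0,140),(180,60,255),(265,155,310,215),10)])
S0=cv2.imread("pics/side0.png");T0=cv2.imread("pics/top0.png")
for n,A,B in(("side",S0,S),("top",T0,T)):
    d=(cv2.absdiff(A,B).max(2)>40).astype(np.uint8); k,_,st,_=cv2.connectedComponentsWithStats(d); print(n,[x.tolist() for x in st[1:] if x[4]>25])
cv2.imwrite("pics/c10.png",cv2.resize(S[135:245,240:350],(600,600),interpolation=cv2.INTER_CUBIC))
E
```

```text
[ 0.60656471 -0.09137768  0.08347148] [-1.57057525e+00  2.28540997e-04  8.92029744e-01] 0.0557242840236801 [-0.27598751  0.50089965 -1.00373026]
red [array([ 0.54454022, -0.14821327,  0.092     ])]
pred: edge centre .127, top .151, rim .107 [[288.1599398  182.24864833]
 [288.20674892 173.77271332]
 [288.46900458 189.46475476]]
white [(array([270.7, 159.2]), array([267, 155,   8,   9,  48])), (array([286.8, 164.9]), array([277, 161,  20,  11, 114])), (array([267.5, 175.4]), array([265, 171,   7,  10,  50])), (array([289.8, 173.4]), array([286, 173,  10,   2,  16])), (array([288.1, 195.2]), array([278, 188,  21,  17, 229])), (array([307.2, 205.5]), array([304, 200,   6,  12,  53])), (array([269.7, 210.7]), array([269, 208,   2,   7,  10])), (array([275.5, 211.7]), array([273, 207,   9,   8,  36])), (array([297.2, 212.4]), array([289, 210,  15,   5,  42]))]
side [[260, 0, 160, 202, 9371], [482, 0, 78, 66, 3363], [498, 56, 62, 194, 8726], [279, 193, 114, 62, 2140], [411, 193, 94, 123, 2644], [253, 211, 18, 19, 168], [341, 264, 25, 17, 39], [513, 268, 13, 5, 45], [533, 277, 14, 25, 30], [
[... 206 characters left out ...]
, 9, 94]]
top [[337, 121, 9, 7, 44], [316, 128, 51, 34, 655], [286, 139, 143, 172, 3116], [339, 153, 18, 18, 214], [343, 171, 15, 18, 120], [359, 172, 19, 19, 179], [286, 199, 51, 47, 896], [320, 229, 16, 7, 52], [325, 238, 24, 45, 305], [410, 242, 13, 18, 41], [428, 272, 14, 16, 85], [434, 290, 9, 10, 32], [445, 290, 34, 24, 438], [408, 297, 14, 11, 56], [465, 308, 18, 7, 81], [314, 310, 31, 31, 185], [354, 312, 49, 36, 740], [498, 315, 9, 10, 29], [452, 317, 56, 68, 1221], [465, 319, 19, 9, 78], [339, 329, 13, 13, 30], [507, 328, 14, 42, 135], [392, 331, 69, 26, 601], [309, 359, 77, 61, 1162], [414, 358, 43, 28, 442], [525, 359, 35, 19, 251], [296, 368, 25, 19, 227], [251, 403, 6, 11, 28]]
```

View pics/c10.png

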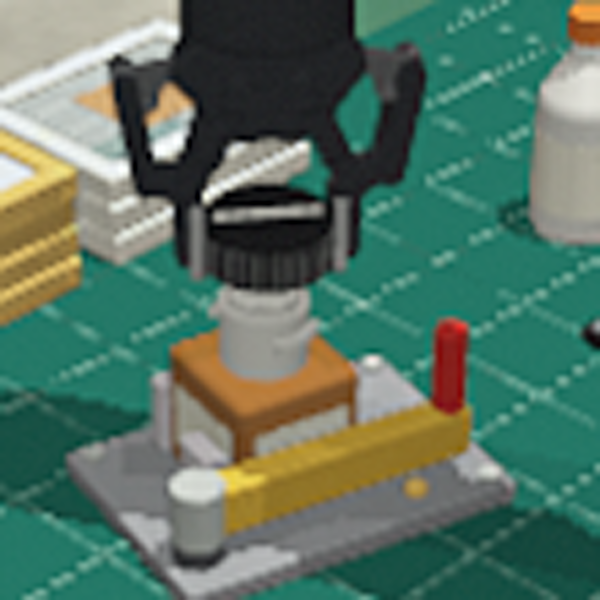

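The cap is held level over the open neck. Its bar centre is at pixel (288.9,173.6), against a predicted (288.2,173.8) for a lower edge 20 mm above the mouth. The brace is home and the jar square, so I'm handing in.

```bash
python3 -c "
from rig import r
print(r.finish_job())"
```

```text
the job is handed in; nothing more can be done
None
```

The jar is open and the job is handed in at about 17.6 s of the 48 s allowed. I swung the brace home past its catch by the red post, turned the cap about 1.18 rad anticlockwise until it came free, and lifted it straight up. The arm finishes holding the cap over the jar.

**Last checks:**
- **Cap:** It is held level, with a grip width of 55.7 mm and about 1 N on the tool, roughly the cap's own weight. From the image its lower edge is about 20 mm above the mouth.
- **Brace:** The red post is at its home position (angle about 0, within about 3 mm), and it did not move while the cap turned.
- **Jar:** It looks square in its holder and did not turn with the cap.
- **Other things on the table:** I never brought the arm near any of them. Comparing before and after pictures, most differences were the arm, its shadow and the brace. I did not check each object separately.

**What disagreed:** The arm's reported height reads about 33 mm below the camera's. Because of this, my first closing on the post missed, with the fingers shutting just above its top. I pressed the post top lightly (13 N) to measure the difference and allowed for it after that. Different views of the cap's position also differed by 2 to 4 mm. That left about 3 N of side load on the cap after the turn, which I removed before lifting.

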